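# Refit the griddle's gas knob and hold it in

### The arm

A 7-joint arm with a two-finger parallel gripper is mounted at the origin on the work surface. World frame = base frame: x ahead of the robot, y to its left, z up, the work surface at z = 0. Lengths are in m, angles in rad, forces in N, time in s.
With the tool pointing down it reaches from about 0.425 to 0.875 m from the base axis. Payload 4.7 kg.
Tool frame: the origin (TCP) lies midway between the tips of the shut fingers; the grasp point (between the pads) lies 19 mm behind it; z points along the fingers, x is the direction in which the jaws open and shut, and the axes are right-handed (so a half turn about z gives the same grasp; the last joint's range is limited). The gripper opens to 87 mm and grips with 3 to 60 N. Pads are 19 mm wide; open, the fingers measure 117 mm over their backs; the gripper's body (75 mm by 190 mm) begins 51 mm behind the grasp point.
Start: joints at [-1.244, 0.321, -0.07, 1.45, 0.023, 1.371, -0.057], TCP at [0.2, 0.618, 0.223] pointing down, gripper open.
Joint ranges: [-2.86, 2.86], [-0.3, 2.09], [-1.38, 1.24], [0.06, 2.45], [-1.56, 4.7], [0.09, 2.05], [-2.69, 2.69]. Speed limits (rad/s): [2.57, 2.57, 3.14, 3.14, 3.14, 3.14, 3.14].

### API

Orientations are given as a rotation vector (axis times angle).
In Python, from bench import get_state, eyes, ticket gives the robot as it stands.
- The arm moves only by the tool carry_out, never from a script. Its argument "motion" is a list of rows, each a list of 2 entries, a list of its own where there are three numbers: the shift along the world's x, y, z in m, then the turn about the world's z in rad. A call has 1 to 20 rows; each row is the pose to reach, as a shift and turn from the pose commanded when the call began; what a row does not reach only later rows make up. A row lasts 1/10 s, in which the tool goes at most 50 mm and 8.59 degrees, less where a joint would pass 70% of its speed; a pose out of reach is approached as far as the arm can. A call with a gripper value outside its range is refused whole. "grip" is the gripper command: -1 is fully open, 1 is shut, values between are in proportion, set as the call begins (left out, the last holds). The fingers move at their own pace and stop on an object; "squeeze" is the grip in N (left out, the last holds). Time passes only in rows, so rows that repeat a pose let the fingers close. It gives the time, the measured TCP pose, the force and the opening at its end, in the units of the state.
- get_state(): the state, without advancing time (a new reading comes with each control period).
- eyes.get_image(name): name is "scene" or "top" or "wrist"; returns a dict with "pixels" (400x640x3 uint8, blue, green, red), "mtx" (3x3 intrinsics, pixels), "extrinsics" (4x4, takes a point from camera to world coordinates). Camera axes: x right, y down, z forward; pixel columns grow to the right and rows downward; lengths in m; the calibration is good to about 2 mm. The wrist camera is an equidistant fisheye: a pixel r from the principal point sees the ray r / f radians off the axis. A picture is of the moment at which its call begins. There is no depth.
- ticket.close_job(): hands the job in, once; it reports no verdict.
The state is a dict: "time": time; "joint_positions": joint angles; "qd": joint speeds; "joint_torque": joint torques, N m; "position": TCP position; "tool_rot": TCP orientation; "ft_force": force on the tool from outside, world axes, zero at the start; "torque": the same for the moment, N m; "grip_width": opening from 0.0 (shut) to 1.0 (fully open).
Only numpy, scipy, OpenCV 4.12 (cv2) and the standard library are available. Lean on these libraries where they do the work, as an engineer would, in place of code of your own. Each camera call takes 0.05 s, during which the arm holds its last target. There are 200 camera calls.

### The job

The griddle's gas knob has come off and a red-handled lock-out pin beside the bare valve shaft keeps it from going back on: draw the pin straight out of its hole and park it upright in the yellow-edged notch at the end of the control ledge, hanging by its collar. Then pick up the black knob, turn it so that its white pointer is on the same side as the flat of the D-shaped shaft, push it fully home on the shaft and press it in against the valve spring as far as it goes. Finish while still holding the knob pressed in, and leave the jar, the bowl and the sauce bottle where they stand.

Things in the scene. Friction and masses are not known exactly. Their poses are not given: they have to be found in the camera images.
- pin_handle (a point): Lock-out pin, loose, upright in its bore: red handle 18 mm diameter, 40 mm tall; below it a steel collar 24 mm diameter, 4 mm thick, resting on the ledge top; then a shank 10 mm diameter, 28 mm long, tip tapered. 0.05-0.1 kg. Point: centre of the handle, 24 mm above the collar's underside; z up along the pin. Grip 4 to 10 mm above it so that long fingers clear the collar.
- bore_mouth (a point): Mouth of the pin's bore (12 mm wide, straight down) in the griddle's control ledge. Ledge top level, 60 mm above the work surface, 150 mm deep (x), 340 mm wide (y). Axes are the griddle's: x from the ledge over the hot plate, away from the robot; y along the ledge to the notch; z up. The valve shaft stands 30 mm from here towards -y.
- notch_seat (a point): Pin's parking place: point at ledge-top level in the yellow-edged notch, 162 mm along +y from the bore. A slot 14 mm wide (x), open at the ledge's +y end 28 mm beyond this point, closed 8 mm to -y, no floor: the shank goes in from above or the open end, the collar rests on both edges. Parked, the handle centre is 24 mm above this point. Axes as bore_mouth.
- shaft_top (a point): Top end, on the axis, of the upright brass valve shaft, 32 mm above the ledge when not pressed. A 12 mm rod with a flat full length, 2 mm from the axis; +x here is the way the flat faces. Last 4 mm tapered by about 2 mm. The flat and an index line on the dark bezel (30 mm diameter, 3 mm thick) are white. It cannot turn; it goes down on a spring and comes up when let go.
- shaft (a joint): How far the valve shaft is pressed down, m: 0 = up, 0.006 = stop. The spring resists with about 6 N at first, 10 N at the stop.
- knob_mid (a point): Black knob, loose, standing on the work surface: skirt disc 52 mm diameter, 5 mm thick, above it a bar grip 44 mm long (x), 24 mm wide (y), 40 mm total height. 0.05-0.1 kg. Point: on the axis half-way up; +x towards the white pointer line, z up. Grip across the width 8 to 12 mm above it so that long fingers clear the skirt. Home on the shaft it is 2 mm below shaft_top, x the same way.
- knob_pointer (a point): Outer end of the knob's white pointer line, on the end of the bar, 22 mm along +x from knob_mid. The knob's D-shaped socket opens in its underside, 22 mm deep, 1 mm wider all round than the shaft, its flat on this side. Home, the socket's end sits on the shaft's end; fully pressed, the skirt is still 4 mm above the ledge.
- jar: Seasoning jar, 44 mm diameter, 50 mm tall, amber with red lid; leave it. Origin at the centre of its underside.
- bowl: Steel bowl, 140 mm rim diameter, 50 mm tall; leave it. Origin at the centre of its underside.
- sauce: Yellow squeeze bottle, 60 mm diameter, 180 mm tall; leave it. Origin at the centre of its underside.
There are look-alikes about, which are no part of the job. Of the things that look like the part that bears knob_mid, the smaller one is meant.

How it is judged:
On the way, in this order (a step that is already met when the one before it is completed fails the run):
1. the pin is drawn up out of its bore (z of pin_handle in the frame of bore_mouth above 0.045 m), for 0.05 s.
2. the pin hangs upright in the notch by its collar, let go (horizontal distance between pin_handle and notch_seat below 0.018 m and z of pin_handle in the frame of notch_seat between 0.02 and 0.028 m and angle between pin_handle's own z axis and vertical below 0.17 rad and contact force between pin and the fingers below 0.1 N), for 0.2 s.
At the end, for the whole second after the job is handed in: Pin at rest in the notch, upright within 10 deg, within 18 mm of notch_seat in plan, collar on the ledge (4 mm). Knob within 2.5 mm of fully home, 3 mm of the axis, 20 deg of the flat, pointer on the flat's side; shaft pressed in over 4 of its 6 mm; robot still on the knob with over 2 N (horizontal distance between pin_handle and notch_seat below 0.018 m and z of pin_handle in the frame of notch_seat between 0.02 and 0.028 m and angle between pin_handle's own z axis and vertical below 0.17 rad and z of knob_mid in the frame of shaft_top between -0.005 and 0.0005 m and horizontal distance between knob_mid and shaft_top below 0.003 m and x of knob_pointer in the frame of shaft_top above 0.017 m and angle between the z axis of knob_mid and the z axis of shaft_top, either way round below 0.15 rad and angle between the x axis of knob_mid and the x axis of shaft_top, either way round below 0.35 rad and value of joint shaft above 0.004 m and contact force between knob and the fingers above 2 N and linear speed of each of pin, knob below 0.03 m/s); the arm keeps its last pose, push and grip.
It fails at once if the jar is pushed more than 30 mm or tipped (distance of jar from where it was at the start of the episode above 0.03 m or angle between jar's own z axis and vertical above 0.4 rad).
It fails at once if the bowl is pushed more than 30 mm or tipped (distance of bowl from where it was at the start of the episode above 0.03 m or angle between bowl's own z axis and vertical above 0.4 rad).
It fails at once if the sauce is pushed more than 30 mm or tipped (distance of sauce from where it was at the start of the episode above 0.03 m or angle between sauce's own z axis and vertical above 0.4 rad).
It also fails if it takes over 58 s, if anything falls off the work surface, if the arm or the gripper's body presses on something with over 40 N, if the wrist force passes 120 N, or if a joint passes its speed limit or range.

## Working session

There is one attempt and no reset: what is moved stays moved. The work goes in short steps, Python scripts to look and compute and a tool call to move; the robot and the scene stay as the last step left them, time stands still between calls to the robot, and variables do not carry over. Pictures are saved under pics/ and viewed, about 8 in all and at most 12, crops included, and the job is handed in when it is done.

Besides the shell and the picture viewer there is one more tool, called after "Request:" as name(argument=value, ...), one argument or row to a line, values as JSON. carry_out: Moves the arm, as the interface text tells. Its arguments: {"type":"object","properties":{"motion":{"type":"array","items":{"type":"array"}},"grip":{"type":"number"},"squeeze":{"type":"number"}},"required":["motion"]}

```bash
mkdir -p pics
cat > h.py <<'E'
import numpy as np, cv2
from bench import get_state, eyes, ticket
def snap(n,f=None):
    d=eyes.get_image(n); 
    if f: cv2.imwrite('pics/'+f,d['pixels'])
    return d
def ray(d,u,v,fish=False):
    K=np.array(d['mtx']);T=np.array(d['extrinsics'])
    x=np.array([(u-K[0,2])/K[0,0],(v-K[1,2])/K[1,1]])
    if fish:
        r=np.linalg.norm(x); w=np.array([*(x/max(r,1e-9)*np.sin(r)),np.cos(r)])
    else: w=np.array([*x,1.])
    return T[:3,3],T[:3,:3]@w
def onz(d,u,v,z,fish=False):
    o,w=ray(d,u,v,fish); return o+w*(z-o[2])/w[2]
def proj(d,p):
    K=np.array(d['mtx']);T=np.array(d['extrinsics']); c=T[:3,:3].T@(np.array(p)-T[:3,3])
    return (K@(c/c[2]))[:2]
def comps(img,lo,hi,amin=15):
    m=cv2.inRange(cv2.cvtColor(img,cv2.COLOR_BGR2HSV),lo,hi)
    n,l,s,c=cv2.connectedComponentsWithStats(m)
    return [(tuple(c[i].round(1)),tuple(s[i])) for i in range(1,n) if s[i,4]>=amin],l
E
python3 - <<'E'
from h import *
import pickle
D={n:snap(n) for n in ['top','scene','wrist']}
pickle.dump(D,open('d0.pkl','wb'))
for n in D: cv2.imwrite(f'pics/{n}0.png',D[n]['pixels']); print(n,D[n]['mtx'],np.round(D[n]['extrinsics'],3))
print(get_state())
E
```

```text
top [[457.36598169   0.         329.43962166]
 [  0.         457.36598169 189.70906313]
 [  0.           0.           1.        ]] [[-0.007 -0.989  0.149  0.302]
 [-1.     0.01   0.023  0.008]
 [-0.024 -0.149 -0.989  1.627]
 [ 0.     0.     0.     1.   ]]
scene [[498.85683895   0.         322.05425901]
 [  0.         498.85683895 195.54898631]
 [  0.           0.           1.        ]] [[-0.789  0.449 -0.419  1.06 ]
 [ 0.614  0.582 -0.532  0.711]
 [ 0.005 -0.678 -0.735  1.031]
 [ 0.     0.     0.     1.   ]]
wrist [[309.70691629   0.         324.33871697]
 [  0.         309.70691629 208.15830161]
 [  0.           0.           1.        ]] [[ 0.308  0.916  0.258  0.128]
 [ 0.951 -0.296 -0.084  0.64 ]
 [-0.001  0.272 -0.962  0.384]
 [ 0.     0.     0.     1.   ]]
{'time': 0.15, 'joint_positions': array([-1.2438675 ,  0.32165867, -0.0701151 ,  1.45137989,  0.02261048,
        1.37080296, -0.05692685]), 'qd': array([ 0.00149238, -0.00227382,  0.00177138, -0.00308942,  0.0022243 ,
        0.00055954, -0.00020158]), 'joint_torque': array([ 3.93207329e-04, -4.91796827e+01, -4.04341333e-01, -3.12878931e+01,
       -6.40047784e-02,  4.04467760e-02,  1.37013953e-04]), 'position': array([0.19994073, 0.61805031, 0.22171662]), 'tool_rot': array([ 2.53959590e+00,  1.84776137e+00, -1.77289838e-03]), 'ft_force': array([-0.40176737, -0.10443003,  0.50535569]), 'torque': array([-0.08067248,  0.01282425, -0.00985929]), 'grip_width': 1.0012176679241058}
```

View pics/top0.png

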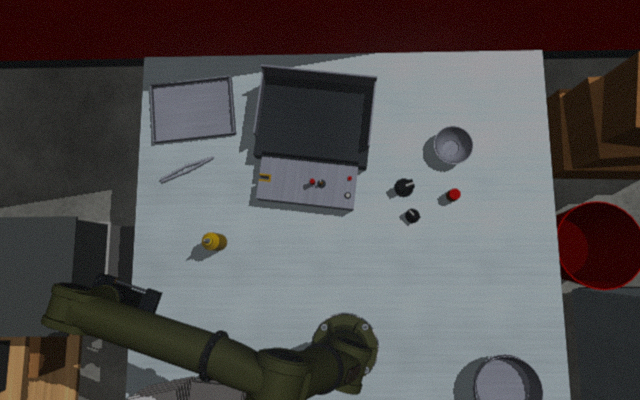

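View pics/scene0.png

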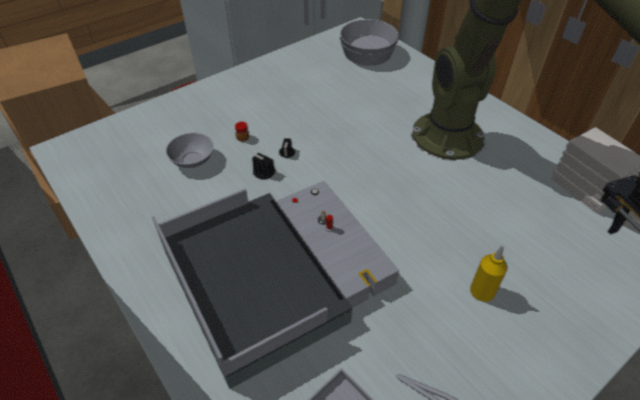

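The top view shows the pin at (311,182), shaft at (321,184), notch at (265,177), small knob at (413,216), its larger look-alike at (404,187), and the jar at (453,195). I'll enlarge the regions that matter and compute rough positions.

Run:
```python
from h import *
import pickle
D=pickle.load(open('d0.pkl','rb'))
t=D['top'];s=D['scene']
a=cv2.resize(t['pixels'][150:230,250:430],None,fx=4.4,fy=4.4,interpolation=cv2.INTER_CUBIC)
b=cv2.resize(s['pixels'][125:205,240:420],None,fx=0,fy=0,dsize=None) if 0 else cv2.resize(s['pixels'][130:170,225:325],(500,200),interpolation=cv2.INTER_CUBIC)
c=cv2.resize(s['pixels'][180:300,280:400],(240,240),interpolation=cv2.INTER_CUBIC)
b=cv2.copyMakeBorder(b,0,40,0,a.shape[1]-740,cv2.BORDER_CONSTANT)
cv2.imwrite('pics/c1.png',np.vstack([a,np.hstack([b,c])]))
for nm,d in (('top',t),('scene',s)):
  for col,lo,hi in (('red',(0,150,80),(8,255,255)),('yel',(20,150,100),(32,255,255)),('blk',(0,0,0),(180,255,45))):
    cs,_=comps(d['pixels'],lo,hi,6)
    for c,st in cs:
      if col!='blk' or st[4]<600: print(nm,col,c,st)
for n,u,v,z in (('pin',311,182,.1),('shaft',321,184,.09),('notch',265,177,.06),('knob',413,216,.035),('big',404,187,.04),('jar',453,195,.05),('sauce',214,241,.1),('bowl',452,146,.05)):
  print(n,onz(t,u,v,z).round(3))
```

```text
top red (np.float64(349.2), np.float64(178.0)) (np.int32(348), np.int32(177), np.int32(3), np.int32(3), np.int32(6))
top red (np.float64(311.8), np.float64(180.6)) (np.int32(310), np.int32(179), np.int32(4), np.int32(4), np.int32(9))
top red (np.float64(454.4), np.float64(193.8)) (np.int32(450), np.int32(189), np.int32(10), np.int32(11), np.int32(68))
top red (np.float64(585.8), np.float64(203.0)) (np.int32(579), np.int32(202), np.int32(15), np.int32(4), np.int32(16))
top red (np.float64(601.0), np.float64(202.0)) (np.int32(597), np.int32(202), np.int32(9), np.int32(1), np.int32(9))
top red (np.float64(612.8), np.float64(204.8)) (np.int32(607), np.int32(203), np.int32(12), np.int32(5), np.int32(13))
top red (np.float64(574.8), np.float64(207.3)) (np.int32(573), np.int32(206), np.int32(5), np.int32(3), np.int32(6))
top red (np.float64(563.1), np.float64(219.8)) (np.int32(558), np.int32(209), np.int32(15), np.int32(23), np.int32(38))
top red (np.float64(624.9), np.float64(211.4)) (np.int32(620), np.int32(208), np.int32(11), np.int32(8), np.int32(12))
top red (np.float64(634.5), np.floa
[... 11685 characters left out ...]
cene blk (np.float64(307.1), np.float64(251.0)) (np.int32(270), np.int32(200), np.int32(73), np.int32(100), np.int32(516))
scene blk (np.float64(329.9), np.float64(320.4)) (np.int32(308), np.int32(309), np.int32(43), np.int32(24), np.int32(87))
scene blk (np.float64(283.0), np.float64(345.8)) (np.int32(260), np.int32(333), np.int32(47), np.int32(26), np.int32(76))
scene blk (np.float64(243.0), np.float64(367.6)) (np.int32(227), np.int32(359), np.int32(32), np.int32(18), np.int32(59))
pin [0.559 0.106 0.1  ]
shaft [0.553 0.072 0.09 ]
notch [0.585 0.269 0.06 ]
knob [ 0.446 -0.245  0.035]
big [ 0.548 -0.216  0.04 ]
jar [ 0.516 -0.383  0.05 ]
sauce [0.363 0.431 0.1  ]
bowl [ 0.69  -0.387  0.05 ]
```

View pics/c1.png

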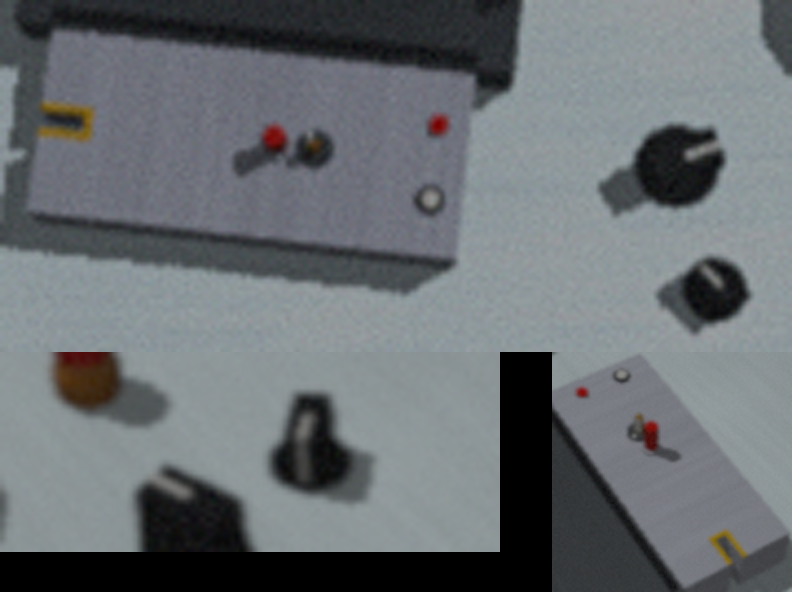

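The crop confirms the small knob with its white pointer towards the upper left. The red pin is beside a brass shaft on a dark bezel, and the notch is at the left end. Next I raise the arm clear of the sauce bottle and go above the shaft for a close view.

Request:
carry_out(
  motion=[
    [[0.0,0.0,0.05],0.0],
    [[0.0,0.0,0.1],0.0],
    [[0.355,-0.558,0.1],-1.416],
    [[0.355,-0.558,0.1],-1.416],
    [[0.355,-0.558,0.1],-1.416],
    [[0.355,-0.558,0.1],-1.416],
    [[0.355,-0.558,0.1],-1.416],
    [[0.355,-0.558,0.1],-1.416],
    [[0.355,-0.558,0.1],-1.416],
    [[0.355,-0.558,0.1],-1.416],
    [[0.355,-0.558,0.1],-1.416],
    [[0.355,-0.558,0.1],-1.416],
    [[0.355,-0.558,0.1],-1.416],
    [[0.355,-0.558,0.1],-1.416],
    [[0.355,-0.558,0.1],-1.416],
    [[0.355,-0.558,0.1],-1.416],
    [[0.355,-0.558,-0.02],-1.416],
    [[0.355,-0.558,-0.02],-1.416],
    [[0.355,-0.558,-0.02],-1.416],
    [[0.355,-0.558,-0.02],-1.416],
  ],
  grip=-1,
)

```text
time: 2.15
position: [0.5521, 0.0607, 0.1987]
tool_rot: [3.129, -0.247, -0.011]
ft_force: [-0.2, -0.2, 1.3]
grip_width: 0.999
```

Run:
```python
from h import *
import pickle
d=snap('wrist','w1.png');pickle.dump(d,open('w1.pkl','wb'));s=get_state();print(s['position'],s['tool_rot'],s['joint_positions'].round(2),s['ft_force'])
print(np.round(d['extrinsics'],3))
```

```text
[0.55394644 0.06086938 0.20143174] [ 3.13088669 -0.24699544 -0.00451533] [-0.64  0.14  0.53  1.73 -0.07  1.29 -0.25] [ 0.11422764 -0.04701645  0.82423601]
[[ 0.988 -0.149 -0.05   0.564]
 [-0.157 -0.95  -0.269  0.134]
 [-0.008  0.274 -0.962  0.361]
 [ 0.     0.     0.     1.   ]]
```

View pics/w1.png

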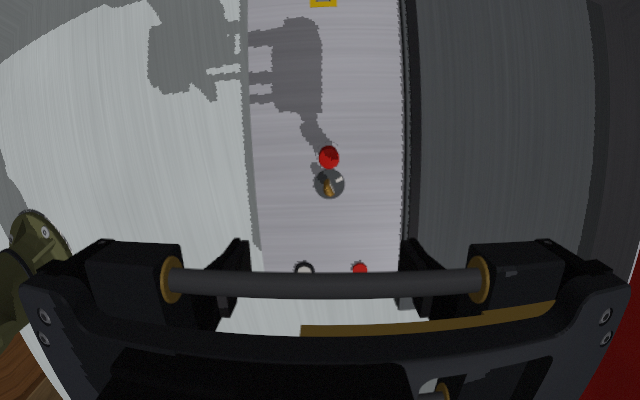

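The wrist view shows the pin's red top at about (328,157), the shaft and bezel at (329,184) with the white index at (338,180), and the yellow notch edge at (322,2). I'll measure these points.

Run:
```python
from h import *
import pickle
d=pickle.load(open('w1.pkl','rb'));im=d['pixels']
cv2.imwrite('pics/c2.png',cv2.resize(im[135:210,285:385],None,fx=7,fy=7,interpolation=cv2.INTER_CUBIC))
for nm,lo,hi in (('red',(0,150,60),(8,255,255)),('yel',(22,150,100),(32,255,255)),('brass',(10,90,60),(21,255,255))):
  for c,st in comps(im,lo,hi,8)[0]:
    if st[1]<200: print(nm,c,[int(x) for x in st])
sub=im[160:205,300:360]; hsv=cv2.cvtColor(sub,cv2.COLOR_BGR2HSV)
dark=((hsv[...,2]<95)).astype(np.uint8); 
n,l,s,c=cv2.connectedComponentsWithStats(dark)
for i in range(1,n):
  if s[i,4]>60: print('dark',c[i]+[300,160],s[i])
for p,z in (((328.3,157),.104),((329,184),.063),((329,189),.063),((338,180),.063),((322,2),.06)): print(p,onz(d,*p,z,True).round(4))
t=pickle.load(open('d0.pkl','rb'))
for nm,u,v in (('top',311.8,180.6),):print('pin top cam',onz(t['top'],u,v,.104).round(4))
```

```text
red (np.float64(328.4), np.float64(157.2)) [319, 146, 20, 23, 357]
yel (np.float64(322.1), np.float64(3.3)) [310, 0, 26, 7, 149]
brass (np.float64(327.8), np.float64(188.8)) [324, 179, 10, 18, 101]
dark [326.26023392 180.70760234] [ 11   3  33  36 684]
(328.3, 157) [0.561  0.1047 0.104 ]
(329, 184) [0.557  0.0736 0.063 ]
(329, 189) [0.5562 0.0686 0.063 ]
(338, 180) [0.5663 0.0762 0.063 ]
(322, 2) [0.5791 0.256  0.06  ]
pin top cam [0.5631 0.1029 0.104 ]
```

View pics/c2.png

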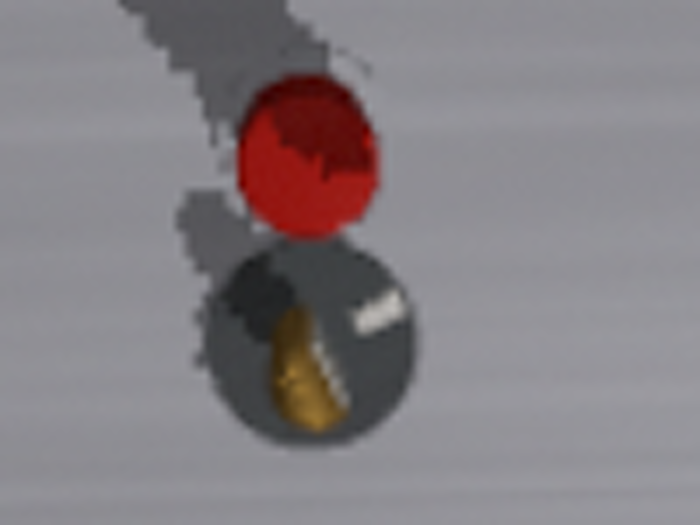

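The pin axis is at about (0.5615, 0.1034) and the shaft at about (0.557, 0.0737). They are 30 mm apart, as specified, so I go down and grip the pin.

Request:
carry_out(
  motion=[
    [[0.0075,0.0425,0.0],0.0],
    [[0.0075,0.0425,-0.04],0.0],
    [[0.0075,0.0425,-0.08],0.0],
    [[0.0075,0.0425,-0.11],0.0],
    [[0.0075,0.0425,-0.12],0.0],
    [[0.0075,0.0425,-0.13],0.0],
    [[0.0075,0.0425,-0.13],0.0],
    [[0.0075,0.0425,-0.13],0.0],
    [[0.0075,0.0425,-0.13],0.0],
  ],
)

```text
time: 3.1
position: [0.5638, 0.1032, 0.0743]
tool_rot: [-3.131, 0.248, -0.004]
ft_force: [0.1, 0.1, 0.3]
grip_width: 0.997
```

Request:
carry_out(
  motion=[
    [[0,0,0],0],
    [[0,0,0],0],
    [[0,0,0],0],
    [[0,0,0],0],
    [[0,0,0],0],
    [[0,0,0],0],
    [[0,0,0],0],
    [[0,0,0],0],
    [[0,0,0],0],
    [[0,0,0],0],
  ],
  grip=1,
  squeeze=15,
)

```text
time: 4.1
position: [0.5625, 0.103, 0.0726]
tool_rot: [3.132, -0.248, -0.0]
ft_force: [-0.5, -0.4, 0.1]
grip_width: 0.2
```

Gripped, with an opening of about 17 mm. Lift and go halfway to the notch, then look.

Request:
carry_out(
  motion=[
    [[0,0,0.015],0],
    [[0,0,0.03],0],
    [[0,0,0.045],0],
    [[0,0,0.06],0],
    [[0,0,0.06],0],
    [[0,0,0.06],0],
    [[0.007,0.045,0.06],0],
    [[0.014,0.09,0.06],0],
    [[0.014,0.09,0.06],0],
    [[0.014,0.09,0.06],0],
    [[0.014,0.09,0.06],0],
    [[0.014,0.09,0.06],0],
  ],
)

```text
time: 5.3
position: [0.5765, 0.191, 0.1323]
tool_rot: [3.131, -0.252, -0.001]
ft_force: [-0.0, 0.0, -0.7]
grip_width: 0.2
```

Run:
```python
from h import *
import pickle
d=snap('wrist','w2.png');pickle.dump(d,open('w2.pkl','wb'));s=get_state();print(s['position'],s['tool_rot'],s['grip_width'],s['time'])
for nm,lo,hi in (('red',(0,150,60),(8,255,255)),('yel',(22,150,100),(32,255,255))):
  for c,st in comps(d['pixels'],lo,hi,8)[0]: print(nm,c,[int(x) for x in st],onz(d,*c,.06,True).round(4))
```

```text
[0.57661619 0.19125971 0.13246812] [ 3.13094067e+00 -2.51548335e-01 -1.66508381e-04] 0.1976226808558207 5.35
red (np.float64(637.5), np.float64(42.1)) [634, 28, 6, 38, 124] [0.972  0.3392 0.06  ]
red (np.float64(324.6), np.float64(256.5)) [308, 237, 34, 36, 974] [0.5703 0.1568 0.06  ]
red (np.float64(630.3), np.float64(383.8)) [612, 353, 28, 47, 646] [ 1.166  -0.2968  0.06  ]
yel (np.float64(44.0), np.float64(2.4)) [35, 0, 17, 8, 78] [0.3136 0.476  0.06  ]
yel (np.float64(117.5), np.float64(1.3)) [114, 0, 8, 5, 11] [0.4232 0.4201 0.06  ]
yel (np.float64(95.7), np.float64(31.5)) [54, 12, 69, 33, 919] [0.3951 0.3997 0.06  ]
yel (np.float64(315.3), np.float64(118.0)) [297, 87, 37, 56, 962] [0.5814 0.2684 0.06  ]
```

View pics/w2.png

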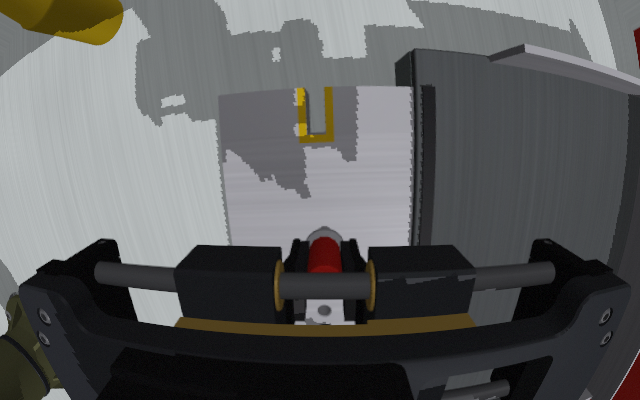

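The pin is held. The notch's yellow U spans columns 297–334 and rows 87–143, with the slot inside it. I'll measure the slot edges.

Run:
```python
from h import *
import pickle
d=pickle.load(open('w2.pkl','rb'));h=cv2.cvtColor(d['pixels'],cv2.COLOR_BGR2HSV)
m=cv2.inRange(h,(18,90,50),(35,255,255))
P=lambda u,v:onz(d,u,v,.06,True)
for r in (92,100,108,116,124,130):
  c=np.where(m[r,290:345])[0]+290
  g=np.where(np.diff(c)>4)[0]
  if len(g): a,b=c[g[0]]+.5,c[g[0]+1]-.5; print(r,c[0],a,b,c[-1],P((a+b)/2,r).round(4), 'outer',P((c[0]+c[-1])/2,r).round(4), np.linalg.norm(P(a,r)-P(b,r)).round(4))
for q in (312,316,320):
  c=np.where(m[80:160,q])[0]+80; print(q,c.min(),c.max(),P(q,c.min()-.5).round(4),P(q,c.max()+.5).round(4))
yl=[ (int(np.where(h[r,200:250,1]>=0)[0][0])) for r in (1,)]
# end of ledge
print(P(298,87),P(333,86))
```

```text
92 297 304.5 324.5 332 [0.584  0.2881 0.06  ] outer [0.584  0.2881 0.06  ] 0.0149
100 298 305.5 324.5 332 [0.5834 0.282  0.06  ] outer [0.5834 0.282  0.06  ] 0.0142
108 298 305.5 324.5 332 [0.5824 0.276  0.06  ] outer [0.5824 0.276  0.06  ] 0.0142
116 298 305.5 324.5 332 [0.5814 0.27   0.06  ] outer [0.5814 0.27   0.06  ] 0.0142
124 299 306.5 325.5 333 [0.5812 0.2638 0.06  ] outer [0.5812 0.2638 0.06  ] 0.0143
130 299 306.5 325.5 333 [0.5804 0.2593 0.06  ] outer [0.5804 0.2593 0.06  ] 0.0143
312 135 142 [0.5769 0.2565 0.06  ] [0.5759 0.2505 0.06  ]
316 135 142 [0.5799 0.256  0.06  ] [0.5789 0.25   0.06  ]
320 134 142 [0.5829 0.2562 0.06  ] [0.5818 0.2495 0.06  ]
[0.57246843 0.29403741 0.06      ] [0.59834407 0.29041508 0.06      ]
```

Run:
```python
from h import *
import pickle
d=pickle.load(open('w2.pkl','rb'));t=pickle.load(open('d0.pkl','rb'))['top']
T=np.array(d['extrinsics']);K=d['mtx']
for z in (.166,.155,.146):
  c=T[:3,:3].T@(np.array([.5766,.1913,z])-T[:3,3]);n=np.hypot(c[0],c[1]);th=np.arctan2(n,c[2]);print(z,K[0,2]+K[0,0]*th*c[0]/n,K[1,2]+K[1,1]*th*c[1]/n)
m=cv2.inRange(cv2.cvtColor(d['pixels'],cv2.COLOR_BGR2HSV),(0,150,60),(8,255,255))
for r in (240,246,252,258,264):
  c=np.where(m[r,290:360])[0]+290;print(r,c.min(),c.max())
print(onz(t,265.6,177.3,.06),onz(t,311.8,180.6,.104))
```

```text
0.166 325.9883259152078 282.56376623679046
0.155 325.90296171763873 271.93298480104346
0.146 325.8400375678252 264.1619487939496
240 315 333
246 312 337
252 311 339
258 310 339
264 309 340
[0.58405888 0.26715055 0.06      ] [0.56306558 0.10294058 0.104     ]
```

The target seat is about (0.582, 0.2645). Move over it and lower partway into the slot.

Request:
carry_out(
  motion=[
    [[0.003,0.04,0],0],
    [[0.0055,0.073,0],0],
    [[0.0055,0.073,0],0],
    [[0.0055,0.073,0],0],
    [[0.0055,0.073,0],0],
    [[0.0055,0.073,-0.015],0],
    [[0.0055,0.073,-0.03],0],
    [[0.0055,0.073,-0.037],0],
    [[0.0055,0.073,-0.044],0],
    [[0.0055,0.073,-0.05],0],
    [[0.0055,0.073,-0.05],0],
    [[0.0055,0.073,-0.05],0],
  ],
)

```text
time: 6.55
position: [0.5822, 0.2661, 0.0827]
tool_rot: [-3.132, 0.248, -0.0]
ft_force: [0.2, 0.4, -0.5]
grip_width: 0.195
```

Request:
carry_out(
  motion=[
    [[0,-0.001,-0.004],0],
    [[0,-0.001,-0.008],0],
    [[0,-0.001,-0.0105],0],
    [[0,-0.001,-0.0105],0],
    [[0,-0.001,-0.0105],0],
    [[0,-0.001,-0.0105],0],
  ],
)

```text
time: 7.15
position: [0.5821, 0.265, 0.0725]
tool_rot: [-3.132, 0.248, -0.0]
ft_force: [-2.0, -0.9, 4.3]
grip_width: 0.203
```

The 4 N push upward shows the collar is seated. Release and rise.

Request:
carry_out(
  motion=[
    [[0,0,0.0005],0],
    [[0,0,0.0005],0],
    [[0,0,0.0005],0],
    [[0,0,0.0005],0],
    [[0,0,0.0005],0],
    [[0,0,0.0005],0],
    [[0,0,0.0005],0],
    [[0,0,0.0005],0],
    [[0,0,0.02],0],
    [[0,0,0.04],0],
    [[0,0,0.08],0],
    [[0,0,0.13],0],
    [[0,-0.05,0.14],0],
    [[0,-0.1,0.14],0],
    [[0,-0.1,0.14],0],
    [[0,-0.1,0.14],0],
    [[0,-0.1,0.14],0],
  ],
  grip=-1,
)

```text
time: 8.85
position: [0.5817, 0.1665, 0.2118]
tool_rot: [-3.131, 0.246, 0.001]
ft_force: [-0.2, 0.2, 0.2]
grip_width: 1.0
```

Run:
```python
from h import *
import pickle
d=snap('wrist');pickle.dump(d,open('w3.pkl','wb'));s=get_state();print(s['position'],s['tool_rot'],s['grip_width'],s['time'])
a=cv2.resize(d['pixels'][20:270,200:440],None,fx=2.2,fy=2.2,interpolation=cv2.INTER_CUBIC)
cv2.imwrite('pics/c3.png',a)
P=lambda u,v,z:onz(d,u,v,z,True).round(4)
for nm,lo,hi in (('red',(0,150,60),(8,255,255)),('yel',(22,150,100),(32,255,255)),('brass',(10,90,60),(21,255,255))):
  for c,st in comps(d['pixels'],lo,hi,8)[0]:
   if 200<c[0]<440: print(nm,c,[int(x) for x in st],P(*c,.104 if nm=='red' else .06))
```

```text
[0.58156677 0.16691715 0.21161538] [-3.13169077e+00  2.43956399e-01  1.26914489e-03] 1.001268134347209 8.9
red (np.float64(307.0), np.float64(96.0)) [298, 87, 19, 19, 291] [0.5813 0.265  0.104 ]
yel (np.float64(297.9), np.float64(82.3)) [296, 75, 5, 18, 77] [0.5727 0.2848 0.06  ]
yel (np.float64(318.8), np.float64(82.7)) [316, 74, 6, 21, 93] [0.5932 0.2809 0.06  ]
yel (np.float64(308.8), np.float64(110.7)) [297, 103, 26, 12, 126] [0.5788 0.2542 0.06  ]
brass (np.float64(297.7), np.float64(94.3)) [296, 87, 7, 16, 23] [0.5705 0.2726 0.06  ]
brass (np.float64(430.5), np.float64(322.6)) [300, 300, 255, 36, 2878] [ 0.6907 -0.0229  0.06  ]
```

View pics/c3.png

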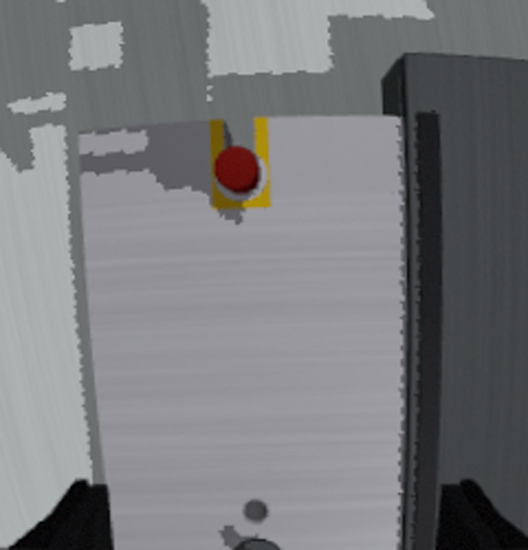

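The pin hangs upright in the notch: its red top is at crop (238,170), world (0.581, 0.265), with the collar across both yellow edges. Next is the knob.

Request:
carry_out(
  motion=[
    [[-0.13,-0.435,0],0],
    [[-0.13,-0.435,0],0],
    [[-0.13,-0.435,0],0],
    [[-0.13,-0.435,0],0],
    [[-0.13,-0.435,0],0],
    [[-0.13,-0.435,0],0],
    [[-0.13,-0.435,0],0],
    [[-0.13,-0.435,0],0],
    [[-0.13,-0.435,0],0],
    [[-0.13,-0.435,0],0],
    [[-0.13,-0.435,-0.02],0],
    [[-0.13,-0.435,-0.02],0],
    [[-0.13,-0.435,-0.02],0],
    [[-0.13,-0.435,-0.02],0],
  ],
)

```text
time: 10.3
position: [0.453, -0.2692, 0.1927]
tool_rot: [3.132, -0.244, 0.001]
ft_force: [0.6, 0.1, -0.7]
grip_width: 1.003
```

Run:
```python
from h import *
import pickle
d=pickle.load(open('w1.pkl','rb'))
P=lambda u,v,z:onz(d,u,v,z,True)
c=P(329.4,183.9,.063)
for q in ((339,179.6),(342.4,177.9),(335.6,181.2)): w=P(*q,.063)-c; print('flat yaw',np.arctan2(w[1],w[0]),np.linalg.norm(w))
w=P(342.4,177.9,.063)-P(335.6,181.2,.063);print('line',np.arctan2(w[1],w[0]),c)
d=snap('wrist');pickle.dump(d,open('w4.pkl','wb'));s=get_state();print(s['position'],s['tool_rot'],s['joint_positions'].round(2),s['time'])
cv2.imwrite('pics/c4.png',cv2.resize(d['pixels'][100:300,200:460],None,fx=3,fy=3,interpolation=cv2.INTER_CUBIC))
```

```text
flat yaw 0.27443036112396496 0.010338915392049735
flat yaw 0.28614388036943456 0.014065403441533258
flat yaw 0.26360903557042414 0.006650387892196972
line 0.30634589828848907 [0.55739663 0.07364534 0.063     ]
[ 0.45293834 -0.26938222  0.19275123] [ 3.13167549e+00 -2.45050570e-01  1.38769209e-03] [-0.3   0.08  0.83  1.82 -0.06  1.26  0.4 ] 10.35
```

View pics/c4.png

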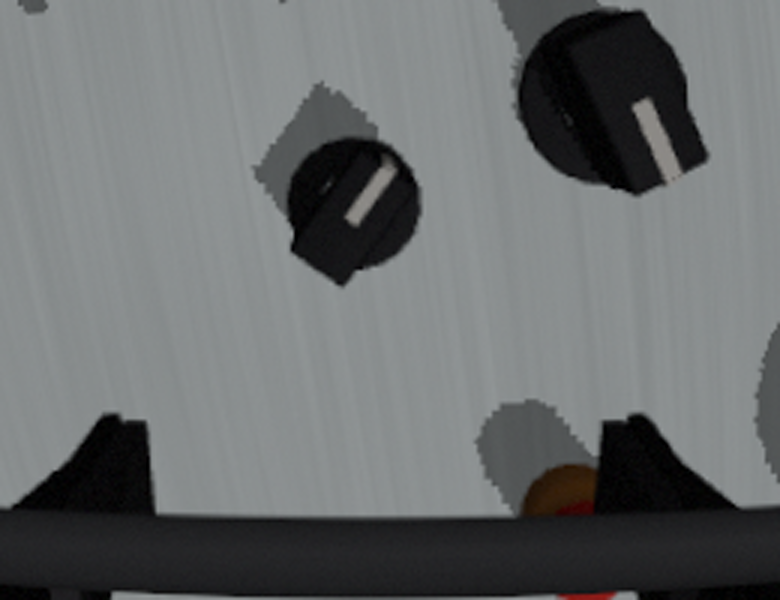

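Small knob: skirt centre at crop (355,203), with the pointer line running from (352,222) out to (390,163). The larger look-alike is at the upper right and the jar is near the right finger. I'll fit the skirt and the pointer.

Run:
```python
from h import *
import pickle
d=pickle.load(open('w4.pkl','rb'));im=d['pixels']
P=lambda u,v,z:onz(d,u,v,z,True)
g=cv2.cvtColor(im,cv2.COLOR_BGR2GRAY)
x0,y0=285,136;sub=g[y0:200,x0:350]
m=(sub>110).astype(np.uint8)
m=np.zeros_like(sub);dk=(sub<62).astype(np.uint8)
n,l,s,c=cv2.connectedComponentsWithStats(dk);i=1+s[1:,4].argmax();print('dark',s[i],c[i]+[x0,y0])
cn=max(cv2.findContours((l==i).astype(np.uint8),cv2.RETR_EXTERNAL,cv2.CHAIN_APPROX_NONE)[0],key=len)
hull=cv2.fillPoly(np.zeros_like(sub),[cn],1)
w=((sub>105)&(cv2.erode(hull,np.ones((3,3)))>0)).astype(np.uint8)
n,l2,s2,c2=cv2.connectedComponentsWithStats(w);j=1+s2[1:,4].argmax();print('white',s2[j],c2[j]+[x0,y0])
ys,xs=np.where(l2==j);q=np.array([P(u+x0,v+y0,.04)[:2] for u,v in zip(xs,ys)])
vx,vy,ax,ay=cv2.fitLine(q.astype(np.float32),cv2.DIST_L2,0,.01,.01).ravel()
t=(q-[ax,ay])@[vx,vy];print('line yaw',np.arctan2(vy,vx),'ends',[ax+vx*t.min(),ay+vy*t.min()],[ax+vx*t.max(),ay+vy*t.max()])
# skirt: upper right/left contour points
pts=np.array([P(p[0][0]+x0,p[0][1]+y0,.004)[:2] for p in cn])
c0=P(318.3,167.7,.004)[:2];print('c0',c0)
for k in range(6):
  r=np.linalg.norm(pts-c0,axis=1);ok=abs(r-.026)<.0022
  A=np.c_[2*pts[ok],np.ones(ok.sum())];sol=np.linalg.lstsq(A,(pts[ok]**2).sum(1),rcond=None)[0];c0=sol[:2]
print('skirt',c0,np.sqrt(sol[2]+c0@c0),ok.sum(),len(pts))
```

```text
dark [  11   10   44   49 1481] [316.08980419 168.76907495]
white [31 20 15 18 94] [322.95744681 164.39361702]
line yaw 0.784811 ends [np.float64(0.44797887465724195), np.float64(-0.24587534799078473)] [np.float64(0.46319504134252837), np.float64(-0.23067704038073567)]
c0 [ 0.44889011 -0.24590423]
skirt [ 0.44754547 -0.24563356] 0.025068008373574768 110 130
```

The knob axis is at about (0.448, −0.246) with the pointer yaw at 0.785. The flat's yaw is about 0.285. I'll align the jaws across the bar (yaw −0.785) and go down.

Request:
carry_out(
  motion=[
    [[-0.005,0.0235,0],-0.15],
    [[-0.005,0.0235,0],-0.3],
    [[-0.005,0.0235,0],-0.45],
    [[-0.005,0.0235,0],-0.6],
    [[-0.005,0.0235,-0.04],-0.629],
    [[-0.005,0.0235,-0.08],-0.629],
    [[-0.005,0.0235,-0.12],-0.629],
    [[-0.005,0.0235,-0.15],-0.629],
    [[-0.005,0.0235,-0.165],-0.629],
    [[-0.005,0.0235,-0.175],-0.629],
    [[-0.005,0.0235,-0.1815],-0.629],
    [[-0.005,0.0235,-0.1815],-0.629],
    [[-0.005,0.0235,-0.1815],-0.629],
    [[-0.005,0.0235,-0.1815],-0.629],
  ],
)

```text
time: 11.75
position: [0.448, -0.2468, 0.0116]
tool_rot: [-2.901, 1.204, -0.003]
ft_force: [0.1, 0.7, 0.3]
grip_width: 1.003
```

Request:
carry_out(
  motion=[
    [[0,0,0],0],
    [[0,0,0],0],
    [[0,0,0],0],
    [[0,0,0],0],
    [[0,0,0],0],
    [[0,0,0],0],
    [[0,0,0],0],
    [[0,0,0],0],
    [[0,0,0],0],
    [[0,0,0],0],
  ],
  grip=1,
  squeeze=30,
)

```text
time: 12.75
position: [0.447, -0.2466, 0.0106]
tool_rot: [2.901, -1.204, 0.0]
ft_force: [-0.1, -0.0, 0.1]
grip_width: 0.275
```

Run:
```python
from h import *
import pickle
d=snap('wrist');pickle.dump(d,open('w5.pkl','wb'));s=get_state();print(s['position'],s['tool_rot'],s['grip_width'],s['ft_force'],s['joint_positions'].round(2),s['time'])
cv2.imwrite('pics/c5.png',cv2.resize(d['pixels'][180:360,220:430],None,fx=3,fy=3,interpolation=cv2.INTER_CUBIC))
```

```text
[ 0.44703866 -0.24656438  0.01056296] [ 2.90135152e+00 -1.20453802e+00  1.13852200e-04] 0.27479382093934557 [ 0.14610764  0.33786402 -0.04032261] [-0.25  0.31  0.79  2.04 -0.28  0.9  -0.09] 12.8
```

View pics/c5.png

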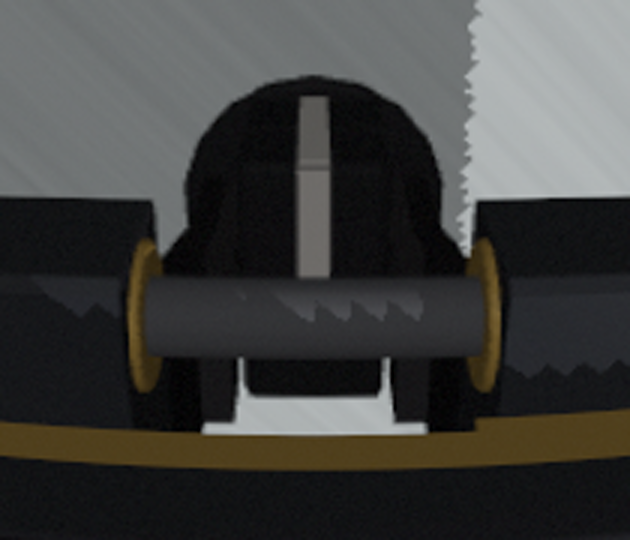

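The knob is gripped square, with an opening of 24 mm. The bar's ends at its top are at crop rows 165 and 395. I'll work out the axis offset along the bar.

Run:
```python
from h import *
import pickle
d=pickle.load(open('w5.pkl','rb'));s=get_state()
from scipy.spatial.transform import Rotation as R
Rt=R.from_rotvec(s['tool_rot']).as_matrix();print('jaw yaw',np.arctan2(Rt[1,0],Rt[0,0]))
g=cv2.cvtColor(d['pixels'],cv2.COLOR_BGR2GRAY)
print(g[205:275,325]);print(g[295:325,324])
f=[]
for v in (235,311.7):
  p=onz(d,324.7,v,.040,True);q=Rt.T@(p-s['position']);f.append(q);print(v,p.round(4),q.round(4))
print('mid',(f[0]+f[1])/2)
p=onz(d,324.7,205.3,.005,True);print('skirt end',Rt.T@(p-s['position']))
```

```text
jaw yaw -0.7870208853100925
[ 48  22  17  19  18  14  15  71  88  86  86  86  87  87  87  86  87  87
  87  88  87  88  88  87  88  87  88  88  98  95  82  80 106 108 108 109
 108 107 108 107 107 107 108 107 107 108 107 107 107 108 107 108 108 107
 108 107 108 108 108 107 106 107 108 107 108 108 103  72  44  41]
[ 43  43  39  38  28  14  11  14  11  15  14  10  14  14  13  11  23 101
 173 179 178 181 181 179 176 174 175 176 177 175]
235 [ 0.4632 -0.2307  0.04  ] [ 0.0002 -0.0227 -0.0294]
311.7 [ 0.433  -0.2608  0.04  ] [ 0.0002  0.02   -0.0294]
mid [ 0.00016393 -0.00134569 -0.02943715]
skirt end [ 0.00016543 -0.02731434  0.00556032]
```

The knob axis sits 1.3 mm from the TCP towards the pointer, and the skirt edge gives the same figure. Lift, turn −0.5, and hover short of the shaft for a refined fix.

Request:
carry_out(
  motion=[
    [[0,0,0.03],0],
    [[0,0,0.07],0],
    [[0,0,0.11],0],
    [[0,0,0.14],0],
    [[0.008,0.04,0.14],-0.1],
    [[0.016,0.08,0.14],-0.2],
    [[0.025,0.12,0.14],-0.3],
    [[0.033,0.16,0.14],-0.4],
    [[0.041,0.2,0.14],-0.499],
    [[0.049,0.24,0.14],-0.499],
    [[0.057,0.28,0.14],-0.499],
    [[0.063,0.3055,0.14],-0.499],
    [[0.063,0.3055,0.14],-0.499],
    [[0.063,0.3055,0.14],-0.499],
    [[0.063,0.3055,0.14],-0.499],
    [[0.063,0.3055,0.14],-0.499],
  ],
)

```text
time: 14.4
position: [0.5099, 0.0574, 0.1506]
tool_rot: [2.512, -1.887, 0.0]
ft_force: [-0.8, 0.2, -0.5]
grip_width: 0.272
```

Run:
```python
from h import *
import pickle
d=snap('wrist');pickle.dump(d,open('w6.pkl','wb'));s=get_state();print(s['position'],s['tool_rot'],s['grip_width'],s['ft_force'],s['joint_positions'].round(2),s['time'])
print(np.array(d['extrinsics'])[:3,3])
cv2.imwrite('pics/c6.png',cv2.resize(d['pixels'][120:300,220:430],None,fx=3.5,fy=3.3,interpolation=cv2.INTER_CUBIC))
```

```text
[0.50997582 0.05761796 0.15067397] [-2.51198195e+00  1.88659349e+00  2.27224926e-05] 0.27408554462912976 [-0.59282919 -0.68009182 -0.53152195] [-0.72  0.08  0.59  1.9  -0.05  1.18 -1.41] 14.45
[0.5806911  0.0771193  0.31351894]
```

View pics/c6.png

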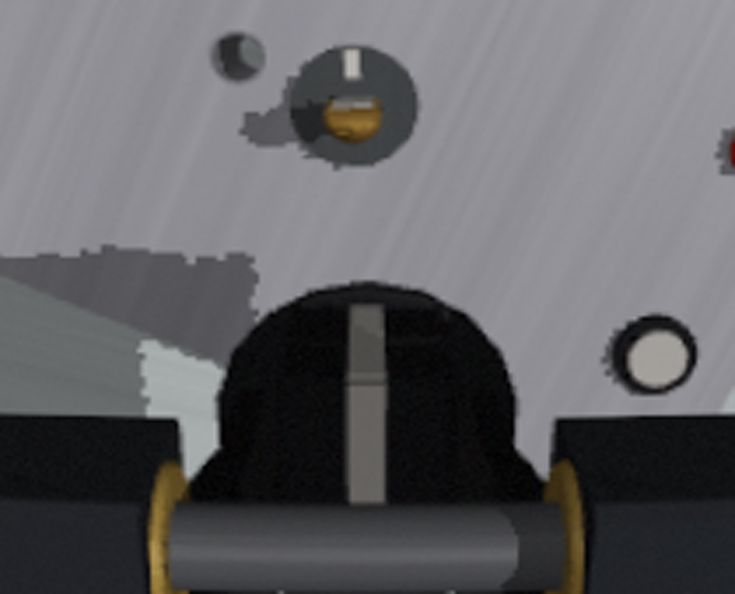

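The shaft's flat and index (crop (352,63)) now face the same way as the knob pointer (crop (366,400)). The bezel centre is at crop (355,105) and the bore at (238,57).

Run:
```python
from h import *
import pickle
d=pickle.load(open('w6.pkl','rb'));s=get_state()
from scipy.spatial.transform import Rotation as R
Rt=R.from_rotvec(s['tool_rot']).as_matrix();print('jaw yaw',np.arctan2(Rt[1,0],Rt[0,0]))
P=lambda u,v,z:onz(d,u,v,z,True)
S=d['pixels'].astype(int);h=cv2.cvtColor(d['pixels'],cv2.COLOR_BGR2HSV)
g=S.mean(2)[125:175,300:345]; m=(g<95).astype(np.uint8)
n,l,st,c=cv2.connectedComponentsWithStats(m);i=1+st[1:,4].argmax()
cn=max(cv2.findContours((l==i).astype(np.uint8),cv2.RETR_EXTERNAL,cv2.CHAIN_APPROX_NONE)[0],key=len)
pts=np.array([P(p[0][0]+300,p[0][1]+125,.062)[:2] for p in cn]);c0=P(321.4,151.8,.062)[:2]
for k in range(6):
  r=np.linalg.norm(pts-c0,axis=1);ok=abs(r-.015)<.0018
  A=np.c_[2*pts[ok],np.ones(ok.sum())];sol=np.linalg.lstsq(A,(pts[ok]**2).sum(1),rcond=None)[0];c0=sol[:2]
print('bezel',c0,np.sqrt(sol[2]+c0@c0),ok.sum(),len(pts),'tool',(Rt.T@(np.r_[c0,.062]-s['position'])).round(4))
i=P(352/3.5+220,63/3.3+120,.063)[:2]-c0;print('index yaw',np.arctan2(i[1],i[0]))
print('bore',P(288,137.3,.06))
p=P(324.8,120+378/3.3,s['position'][2]+.0294);print('ptr end tool',(Rt.T@(p-s['position'])).round(4))
# shaft flat edge at top z=.092
p=P(220+352/3.5,120+97/3.3,.088);print('flat top',p, p[:2]-c0)
```

```text
jaw yaw -1.2883299875415166
bezel [0.55659113 0.07451444] 0.01488256222371538 108 133 tool [-0.0032 -0.0495  0.0887]
index yaw 0.19787953470224337
bore [0.56114222 0.10262744 0.06      ]
ptr end tool [ 0.001  -0.023  -0.0294]
flat top [0.56115331 0.07457544 0.088     ] [4.56217286e-03 6.10059493e-05]
```

The shaft estimates differ by 1–2 mm, so I'll repeat the measurement a few times from this pose and add the top and scene views.

```bash
cat > bz.py <<'E'
from h import *
from scipy.spatial.transform import Rotation as R
def bezel(d,box,c0,fish,z=.062,thr=95):
  x0,y0,x1,y1=box;g=d['pixels'].astype(int).mean(2)[y0:y1,x0:x1];m=(g<thr).astype(np.uint8)
  n,l,st,c=cv2.connectedComponentsWithStats(m);i=1+st[1:,4].argmax()
  cn=max(cv2.findContours((l==i).astype(np.uint8),cv2.RETR_EXTERNAL,cv2.CHAIN_APPROX_NONE)[0],key=len)
  pts=np.array([onz(d,p[0][0]+x0,p[0][1]+y0,z,fish)[:2] for p in cn]);c0=onz(d,*c0,z,fish)[:2]
  for k in range(6):
    r=np.linalg.norm(pts-c0,axis=1);ok=abs(r-.015)<.0018
    A=np.c_[2*pts[ok],np.ones(ok.sum())];sol=np.linalg.lstsq(A,(pts[ok]**2).sum(1),rcond=None)[0];c0=sol[:2]
  return c0
E
python3 - <<'E'
from bz import *
import pickle
for k in range(4):
  d=snap('wrist');s=get_state();Rt=R.from_rotvec(s['tool_rot']).as_matrix()
  c=bezel(d,(300,125,345,175),(321.4,151.8),True)
  T=np.array(d['extrinsics']);T2=Rt.T@T[:3,:3];o=Rt.T@(T[:3,3]-s['position'])
  p=onz(d,324.8,234.5,s['position'][2]+.0294,True)
  print(s['position'].round(4),'bez',c.round(4),(Rt.T@(np.r_[c,.062]-s['position']))[:2].round(4),'ptr',(Rt.T@(p-s['position']))[:2].round(4),'cam',o.round(4),R.from_matrix(T2).as_rotvec().round(3))
for f in ('w1','w2','w4','w5'):
  pass
D={n:snap(n) for n in('top','scene')};pickle.dump(D,open('d1.pkl','wb'))
a=cv2.resize(D['top']['pixels'][150:220,260:370],None,fx=4,fy=4,interpolation=cv2.INTER_CUBIC)
b=cv2.resize(D['scene']['pixels'][170:240,270:380],None,fx=5,fy=5,interpolation=cv2.INTER_CUBIC)
b=b[:,:]
a=cv2.copyMakeBorder(a,0,0,0,b.shape[1]-a.shape[1],cv2.BORDER_CONSTANT)
cv2.imwrite('pics/c7.png',np.vstack([b,a])[:600])
E
```

```text
[0.51   0.0579 0.1507] bez [0.5566 0.0746] [-0.0031 -0.0494] ptr [ 0.0011 -0.023 ] cam [ 0.001  -0.0734 -0.1629] [-0.276 -0.001  0.001]
[0.51   0.0581 0.1507] bez [0.5566 0.0745] [-0.0027 -0.0493] ptr [ 0.001 -0.023] cam [ 0.001  -0.0734 -0.1629] [-0.276 -0.001  0.001]
[0.51   0.0583 0.1507] bez [0.5567 0.0745] [-0.0024 -0.0493] ptr [ 0.001 -0.023] cam [ 0.001  -0.0734 -0.1629] [-0.276 -0.001  0.001]
[0.51   0.0585 0.1507] bez [0.5568 0.0744] [-0.0022 -0.0493] ptr [ 0.001 -0.023] cam [ 0.001  -0.0734 -0.1629] [-0.276 -0.001  0.001]
```

View pics/c7.png

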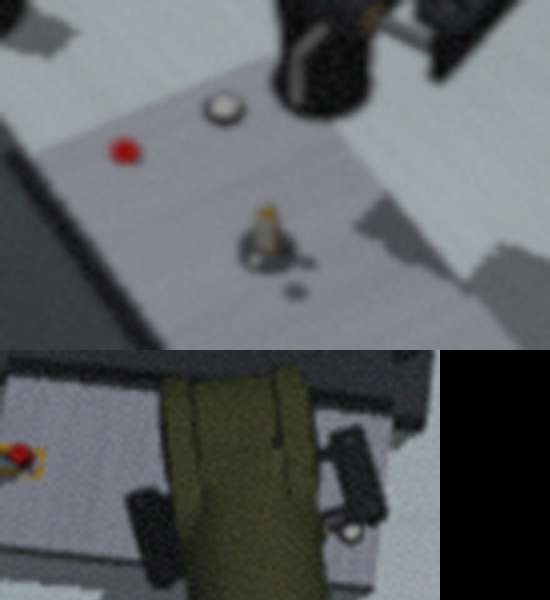

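Run:
```python
from bz import *
import pickle
d=pickle.load(open('d1.pkl','rb'))['scene'];t=pickle.load(open('d0.pkl','rb'))['top']
print('scene bezel',onz(d,323.3,219.4,.062),'bore',onz(d,329,228.3,.06),'shaft tip',onz(d,323.3,211.3,.092))
g=d['pixels'].astype(int).mean(2)[205:232,314:336].astype(int);print(g)
for u,v in ((320.8,183.8),(321.2,183.6)): print('top bezel',onz(t,u,v,.062))
y=comps(pickle.load(open('d1.pkl','rb'))['top']['pixels'],(0,150,60),(8,255,255),6)[0]
for c,s in y:
  if 255<c[0]<275: print('parked pin top cam',c,onz(pickle.load(open('d1.pkl','rb'))['top'],*c,.104))
print(get_state()['position'])
```

```text
scene bezel [0.55586717 0.07615524 0.062     ] bore [0.5613775  0.10634194 0.06      ] shaft tip [0.55532621 0.07512458 0.092     ]
[[139 137 136 134 134 135 133 133 132 131 132 133 135 136 133 136 134 131
  133 132 133 134]
 [135 135 134 132 132 132 133 132 134 133 134 134 133 134 134 135 133 132
  132 132 134 133]
 [133 133 131 131 132 133 133 135 133 134 134 135 134 134 133 134 134 132
  134 134 135 135]
 [132 133 133 135 136 136 133 136 135 135 135 134 133 132 134 136 133 134
  133 136 134 134]
 [134 133 135 136 134 135 137 132 133 130 130 132 134 132 136 133 134 135
  133 134 133 133]
 [134 136 136 135 133 133 135 130 127 118 121 129 133 134 133 135 135 134
  133 132 134 134]
 [135 135 135 135 134 136 132 121 110 104 100 119 131 135 133 134 133 133
  135 134 134 135]
 [135 137 135 135 134 133 126 110  94  87  87 107 126 134 133 134 134 136
  138 135 135 136]
 [134 136 134 132 134 131 123 109  97  87  84 100 122 131 134 135 135 135
  136 137 137 135]
 [137 134 134 134 134 129 118 104  98  94  90  95 116 132 136 136 137 136
  139 136 137 135]
 [135 136 136 133 129 120 106  96  98 
[... 1061 characters left out ...]
134 135 135 135]
 [136 136 138 136 138 135 134 134 133 132 133 130 118 101  89  90 101 118
  131 134 133 135]
 [137 137 136 135 134 131 134 133 135 135 132 129 117  92  80  79  89 106
  126 134 132 134]
 [135 134 135 134 132 134 133 133 134 135 135 132 123 105  92  89  96 114
  129 134 132 133]
 [135 135 134 132 135 132 134 134 136 136 135 136 132 125 115 116 120 126
  131 132 131 131]
 [134 134 131 131 134 134 135 135 136 137 135 134 135 132 131 131 131 130
  133 130 132 130]]
top bezel [0.5586655  0.07430332 0.062     ]
top bezel [0.5593536  0.07291185 0.062     ]
parked pin top cam (np.float64(264.2), np.float64(175.5)) [0.5823973  0.26474029 0.104     ]
[0.51005647 0.05878634 0.15065225]
```

The top camera agrees with the known parked pin position and puts the shaft at about (0.5587, 0.0737). I'll move above it and start lowering.

Request:
carry_out(
  motion=[
    [[0.025,0.008,0],0],
    [[0.0475,0.0146,0],0],
    [[0.0475,0.0146,0],0],
    [[0.0475,0.0146,-0.02],0],
    [[0.0475,0.0146,-0.04],0],
    [[0.0475,0.0146,-0.044],0],
    [[0.0475,0.0146,-0.044],0],
    [[0.0475,0.0146,-0.044],0],
    [[0.0475,0.0146,-0.044],0],
    [[0.0475,0.0146,-0.044],0],
    [[0.0475,0.0146,-0.044],0],
    [[0.0475,0.0146,-0.044],0],
  ],
)

```text
time: 15.95
position: [0.5577, 0.0736, 0.1069]
tool_rot: [-2.514, 1.883, -0.0]
ft_force: [-0.2, 0.0, -0.8]
grip_width: 0.273
```

Request:
carry_out(
  motion=[
    [[0,0,-0.002],0],
    [[0,0,-0.004],0],
    [[0,0,-0.006],0],
    [[0,0,-0.008],0],
    [[0,0,-0.008],0],
    [[0,0,-0.008],0],
  ],
)

```text
time: 16.55
position: [0.5572, 0.0736, 0.0983]
tool_rot: [2.514, -1.883, -0.001]
ft_force: [-0.3, 0.4, -1.7]
grip_width: 0.274
```

The skirt is 4 mm below the shaft top with no resistance, so the socket has entered. Continue to just above home.

Request:
carry_out(
  motion=[
    [[0,0,-0.003],0],
    [[0,0,-0.006],0],
    [[0,0,-0.009],0],
    [[0,0,-0.012],0],
    [[0,0,-0.0145],0],
    [[0,0,-0.0145],0],
    [[0,0,-0.0145],0],
  ],
)

```text
time: 17.25
position: [0.5571, 0.0736, 0.0835]
tool_rot: [2.514, -1.883, -0.001]
ft_force: [-2.9, -0.6, -2.0]
grip_width: 0.267
```

Request:
carry_out(
  motion=[
    [[-0.001,0,0],0],
    [[-0.001,0,-0.002],0],
    [[-0.001,0,-0.004],0],
    [[-0.001,0,-0.006],0],
    [[-0.001,0,-0.008],0],
    [[-0.001,0,-0.0095],0],
    [[-0.001,0,-0.0095],0],
    [[-0.001,0,-0.0095],0],
  ],
  grip=1,
  squeeze=50,
)

```text
time: 18.05
position: [0.5571, 0.0736, 0.0757]
tool_rot: [-2.513, 1.883, -0.001]
ft_force: [-3.7, 0.1, 6.9]
grip_width: 0.268
```

Request:
carry_out(
  motion=[
    [[-0.0005,0,-0.002],0],
    [[-0.001,0,-0.003],0],
    [[-0.001,0,-0.004],0],
    [[-0.001,0,-0.004],0],
    [[-0.001,0,-0.004],0],
    [[-0.001,0,-0.004],0],
    [[-0.001,0,-0.004],0],
    [[-0.001,0,-0.004],0],
    [[-0.001,0,-0.004],0],
    [[-0.001,0,-0.004],0],
  ],
)

```text
time: 19.05
position: [0.5572, 0.0737, 0.0741]
tool_rot: [-2.511, 1.882, -0.002]
ft_force: [-8.2, -0.5, 21.2]
grip_width: 0.272
```

Run:
```python
from bz import *
d=snap('wrist');s=get_state();print(s['position'],s['ft_force'],s['torque'],s['tool_rot'],s['grip_width'],s['time'])
sc=snap('scene')
a=cv2.resize(d['pixels'][140:320,230:420],(380,360),interpolation=cv2.INTER_CUBIC)
b=cv2.resize(sc['pixels'][180:300,290:410],(360,360),interpolation=cv2.INTER_CUBIC)
cv2.imwrite('pics/c8.png',np.hstack([a,b]))
```

```text
[0.55713701 0.07369703 0.07407492] [-8.36942016 -0.39398723 21.24431525] [-0.19985479  1.96964055  0.0518869 ] [-2.51161567e+00  1.88208605e+00 -1.72568101e-03] 0.27089777036457946 19.1
```

View pics/c8.png

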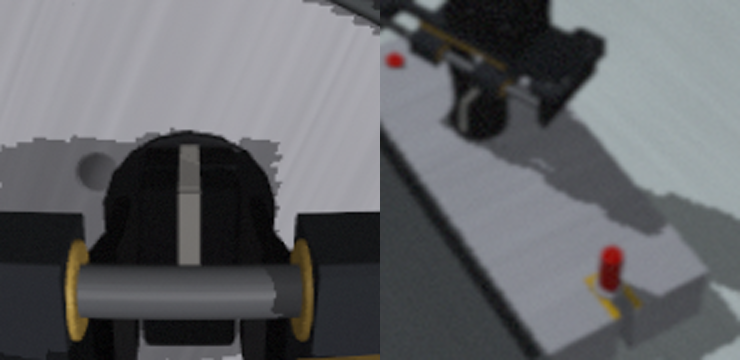

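The pointer kink is still at image row 235, as it was before pressing, so the knob has not slipped in the grip. The force rise from 7 to 21 N at z = 0.074 means the stop is reached, and the pin is still upright in the notch. I'll ease the push slightly and check that it holds.

Request:
carry_out(
  motion=[
    [[-0.001,0,0.0008],0],
    [[-0.001,0,0.0008],0],
    [[-0.001,0,0.0008],0],
    [[-0.001,0,0.0008],0],
    [[-0.001,0,0.0008],0],
    [[-0.001,0,0.0008],0],
    [[-0.001,0,0.0008],0],
    [[-0.001,0,0.0008],0],
    [[-0.001,0,0.0008],0],
    [[-0.001,0,0.0008],0],
    [[-0.001,0,0.0008],0],
    [[-0.001,0,0.0008],0],
    [[-0.001,0,0.0008],0],
    [[-0.001,0,0.0008],0],
  ],
)

```text
time: 20.55
position: [0.557, 0.0737, 0.0742]
tool_rot: [-2.511, 1.882, -0.005]
ft_force: [-3.8, -0.6, 13.5]
grip_width: 0.27
```

Run:
```python
from bz import *
s=get_state();print(s['position'],s['ft_force'],s['qd'].round(4),s['time']);print(ticket.close_job())
```

```text
[0.55703854 0.07368169 0.07423937] [-3.76164258 -0.60246703 13.48463388] [ 0.0013  0.0009 -0.0008  0.0004  0.0011  0.0014  0.0005] 20.55
the job is handed in; nothing more can be done
None
```

I completed both parts of the task and handed the job in at 20.6 s, with the gripper still holding the knob pressed in. The hand-in gives no verdict, so this rests on my own last checks.

- **Pin:** I drew it straight out of its bore and let it go in the yellow-edged notch. The close view put it at (0.581, 0.265), with the collar across both edges, and the last scene view still showed it upright there.
- **Knob:** I gripped the smaller black knob, turned its pointer to the flat's side and lowered it onto the shaft. It went on freely apart from a small side force.
- **Press:** The force rose to 21 N at a TCP height of 0.074 m, which I take as the stop. I eased it to about 13.5 N at the same height. The pointer mark had not moved in the gripper, so the knob did not slip.
- **Measurements that disagreed:** My estimates of the shaft position differed by about 2 mm between cameras. I used the top camera's, which agreed with the parked pin. The flat's direction read 0.20 to 0.29 rad; the pointer is at about 0.28 rad.
- **Left over:** A side force of about 4 N along x remained at the end.
- **Not re-measured:** I did not re-check the jar, bowl or sauce bottle, but I kept every path clear of them and saw no unexpected contact force.

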